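# Find the rocking canister lid and press it home

### The arm

A 6-joint arm with a two-finger parallel gripper is mounted at the origin on a cart in front of the work surface, level with it; the furniture and walls round the work are solid. World frame = base frame: x ahead of the robot, y to its left, z up, the work surface at z = 0. Lengths are in mm, angles in rad, forces in N, time in s.
With the tool pointing down it reaches from about 350 to 875 mm from the base axis. Payload 4.2 kg.
Tool frame: the origin (TCP) lies at the very end of the fingers, on their centre line; the grasp point (between the pads) lies arm.grip_depth behind it (arm.grip_depth is the distance from the TCP to the grasp point, in mm); x points along the fingers, y is the direction in which the jaws open and shut, and the axes are right-handed (so a half turn about x gives the same grasp; the last joint's range is limited). The gripper opens to 85 mm and grips with 20 to 120 N. Pads are 22 mm wide; open, the fingers measure 114 mm over their backs; the gripper's body (76 mm by 85 mm) begins 54 mm behind the grasp point. The pads swing forward as they close: fully open they stand 13 mm farther back than shut.
Start: joints at [1.55, 0.385, 0.008, 0, -1.194, -0.259], TCP at [172.57, 600.682, 231.312] pointing down, gripper open.
Joint ranges: [-3.14, 3.14], [-1.21, 2.06], [-1.07, 1.41], [-3.16, 2.05], [-2.99, -0.16], [-3.1, 3.1]. Speed limits (rad/s): [2.79, 2.79, 3.14, 3.14, 3.14, 3.14].

### API

Orientations are given as a unit quaternion [x, y, z, w].
In Python, from bench import arm, get_image, models gives the robot as it stands.
- The arm moves only by the tool arm_command, never from a script. Its argument "rows" is a list of rows, each an object of numbers: "dx", "dy", "dz": the shift along the tool's x, y, z in m; "wx", "wy", "wz": the turn, a rotation vector about the tool's x, y, z in degrees; "gripper": the closure, from -1 (fully open) to 1 (shut). A call has exactly 8 rows; each row is the pose to reach, as a shift and turn from the pose measured when the call began, along the tool's axes at that moment; what a row does not reach only later rows make up. A row lasts 1/10 s, in which the tool goes at most 50 mm and 8.59 degrees, less where a joint would pass 70% of its speed; a pose out of reach is approached as far as the arm can. A call with a gripper value outside its range is refused whole. The fingers move at their own pace and stop on an object; the grip force is fixed at half the most. Time passes only in rows, so rows that repeat a pose let the fingers close, or fill a call up. It gives the time, the measured TCP pose, the force and the opening at its end, in the units of the state.
- arm.read_state(): the state, without advancing time (a new reading comes with each control period).
- get_image(name): name is "side" or "top"; returns a dict with "img" (480x640x3 uint8, red, green, blue), "K" (3x3 intrinsics, pixels), "k1" (the pictures are not rectified: a ray, as slopes to the right and down, at radius r is drawn at 1 + k1 r^2 times it, then the intrinsics apply), "rvec" (rotation vector, rad) and "tvec" (3), from world to camera coordinates, as OpenCV has them. Camera axes: x right, y down, z forward; pixel columns grow to the right and rows downward; lengths in mm; the calibration is good to about 2 mm. A picture is of the moment at which its call begins. There is no depth.
- arm.job_done(): hands the job in, once; it reports no verdict.
Trained networks look in the newest picture that a camera, given by its name, has taken for a name from the list of things; names that differ only in an ending like _2 or _b are one class to them, and where a whole thing is asked for, a point or a joint stands for the part that bears it (a point fixed in the world has none). Each returns a list of dicts, best first, with "conf" (0 to 1); they miss things now and then, are a little off and sometimes report something else, mostly with a low value. They report only what shows in the picture. A call takes as long as a camera call. They do not tell look-alikes from the thing itself.
- models.cut_out(camera, query): "mask" (480x640 bool, what is visible of it) and "extent" ([left, top, right, bottom] in pixels, round what is visible of it).
The state is a dict: "clock": time; "joints": joint angles; "joint_vel": joint speeds; "joint_efforts": joint torques, N m; "position": TCP position; "ee_rot": TCP orientation; "contact_force": force on the tool from outside, world axes, zero at the start; "wrist_torque": the same for the moment, N m; "gripper_width": finger opening in mm.
Only numpy, scipy, OpenCV 4.12 (cv2) and the standard library are available. Lean on these libraries where they do the work, as an engineer would, in place of code of your own. Each camera call takes 0.05 s, during which the arm holds its last target.

### The job

One of the four identical wooden canister lids is not pushed home. With a fingertip, press the lids one after another near their edge until you find the one that rocks, then press that lid down in its middle until it sits fully home and level. Nothing is to be picked up or lifted, and the jars, the mug and the bowl must stay where they stand.

Things in the scene. Friction and masses are not known exactly. Their poses are not given: they have to be found in the camera images.
- lid_a_top (a point): centre of the flat top of the lid of canister a, z up, square to the lid. Canisters a, b, c, d look alike: round white ceramic, 104 mm across, fixed, under a plain round light-wood cap lid 112 mm across, 24 mm high, flat on top with a 3 mm rounded edge. Lid tops stand 112 to 120 mm above the worktop, each a little different, so height does not tell which is loose.
- lid_b_top (a point): centre of the flat top of the lid of canister b, z up, square to the lid. Looks as a. Of the four lids three are home and rigid; one, in any of the places, stands level but 6 mm above its seat.
- lid_c_top (a point): centre of the flat top of the lid of canister c, z up, square to the lid. Looks as a. Of the four, the loose lid, pressed 30 to 45 mm from its centre on any side with 2 to 8 N, tilts toward the finger up to about 0.12 rad (the pressed spot sinks 3 to 5 mm), and springs level when let go.
- lid_d_top (a point): centre of the flat top of the lid of canister d, z up, square to the lid. Looks as a. Of the four, the loose lid, pressed in its middle, slides down against about 9 N of friction, stops hard 6 mm lower and stays there; then it no longer rocks. It can be pulled up too, which is a fault.
- short_jar: short spice jar with a white cap, 40 mm across, 71 mm high; a loose bystander; origin at the middle of its underside, z up
- red_cap_jar: spice jar with a red cap, 44 mm across, 110 mm high; a loose bystander; origin at the middle of its underside, z up
- black_cap_jar: spice jar with a black cap, 46 mm across, 135 mm high; a loose bystander; origin at the middle of its underside, z up
- wide_jar: wide spice jar with a red cap, 50 mm across, 110 mm high; a loose bystander; origin at the middle of its underside, z up
- mug: white mug, 82 mm across with its handle 112 mm, 94 mm high; a loose bystander; origin at the middle of its underside, z up
- bowl: white bowl, 200 mm across, 91 mm high; a loose bystander; origin at the middle of its underside, z up
Things that resemble listed ones, but are neither listed nor needed, are in the scene too. What is shaped like the part that bears lid_d_top but red is not meant. Leave any orange look-alike of the part that bears lid_a_top alone.

How it is judged:
By the outcome, as a careful person would: the job done as asked, in the order asked, and still so for the second after the job is handed in, with the robot touching nothing.
It also fails if it takes over 58 s, if anything falls off the work surface, if the arm or the gripper's body presses on something with over 40 N, if the wrist force passes 120 N, or if a joint passes its speed limit or range.

## Working session

There is one attempt and no reset: what is moved stays moved. The work goes in short steps, Python scripts to look and compute and a tool call to move; the robot and the scene stay as the last step left them, time stands still between calls to the robot, and variables do not carry over. Pictures are saved under pics/ and viewed, and the job is handed in when it is done.

Besides the shell and the picture viewer there is one more tool, called after "Emit:" in YAML: its name, and indented under it one key for each argument. arm_command: Moves the arm, as the interface text tells. Its arguments: {"type":"object","properties":{"rows":{"type":"array"}},"required":["rows"]}

```bash
mkdir -p pics; ls
cat > h.py <<'E'
import numpy as np, cv2
from bench import arm,get_image,models
def cam(n):
    d=get_image(n); d['R']=cv2.Rodrigues(np.array(d['rvec'],float))[0]; d['t']=np.array(d['tvec'],float).ravel(); return d
def ray(d,u,v):
    K=np.array(d['K']); x=(u-K[0,2])/K[0,0]; y=(v-K[1,2])/K[1,1]
    rd=np.hypot(x,y); r=rd
    for _ in range(30): r=rd/(1+d['k1']*r*r)
    s=r/rd if rd>0 else 1
    c=-d['R'].T@d['t']; return c,d['R'].T@np.array([x*s,y*s,1])
def atz(d,u,v,z):
    c,w=ray(d,u,v); return c+w*(z-c[2])/w[2]
def proj(d,p):
    q=d['R']@np.array(p,float)+d['t']; x,y=q[:2]/q[2]; f=1+d['k1']*(x*x+y*y); K=np.array(d['K']); return np.array([K[0,0]*x*f+K[0,2],K[1,1]*y*f+K[1,2]])
E
python3 - <<'E'
from h import *
for n in('top','side'):
    d=cam(n); cv2.imwrite(f'pics/{n}0.png',d['img'][:,:,::-1])
    print(n,-d['R'].T@d['t'])
    for r in models.cut_out(n,'lid_a_top'): print(r['conf'],r['extent'],r['mask'].sum())
print(arm.read_state())
E
```

```text
pics
top [ 280.8942617   -34.24496242 1289.46077309]
0.67 [306.2, 201.5, 353.8, 241.6] 1585
0.55 [297.2, 257.9, 343.8, 306.9] 1590
side [ 162.86103583  665.19802983 1291.17699092]
0.77 [306.4, 207.8, 340.9, 236.2] 876
0.55 [347.8, 227.8, 384.2, 261.4] 942
0.2 [336.1, 162.3, 372.4, 196.1] 783
{'clock': 0.2, 'joints': array([ 1.54957349e+00,  3.85233969e-01,  7.14981141e-03, -2.37574538e-04,
       -1.19395441e+00, -2.58586091e-01]), 'joint_vel': array([ 0.00146033, -0.00219246,  0.00416886, -0.00017565,  0.00108202,
       -0.00055678]), 'joint_efforts': array([-4.97588080e-04, -3.92166817e+01,  1.88356233e+01,  4.18339938e+00,
       -3.53654366e-03, -3.43904659e-06]), 'position': array([172.51380607, 600.37603077, 230.66022565]), 'ee_rot': array([-0.70016788,  0.09908098,  0.70021894,  0.09819027]), 'contact_force': array([-0.67882149, -0.17865283,  0.28023213]), 'wrist_torque': array([-0.0486478 , -0.01042887, -0.02696075]), 'gripper_width': 85.36734757845993}
```

View pics/top0.png

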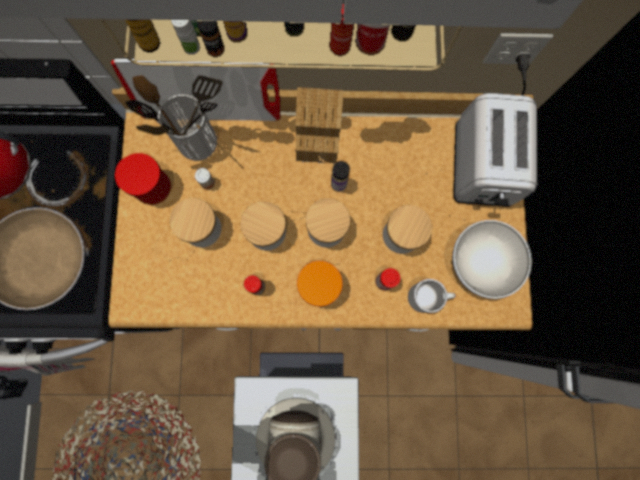

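View pics/side0.png

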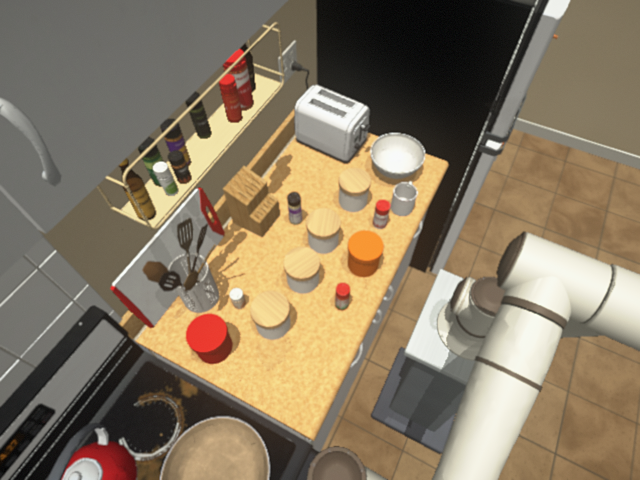

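The top view shows four wood lids at about (195,222), (264,225), (328,222) and (408,229). The look-alikes are red at (142,178) and orange at (320,284). In the side view the wood lids are at (270,313), (302,269), (323,229) and (354,188).

Run:
```python
from h import *
import itertools
T=cam('top');S=cam('side')
for n,p in dict(base=(0,0,0),tcp=(172,600,230),x=(500,0,0),y=(500,300,0)).items(): print(n,proj(T,p),proj(S,p))
def lids(d,name):
    im=d['img'];hsv=cv2.cvtColor(im,cv2.COLOR_RGB2HSV)
    out=[]
    for p in ([(195,222),(264,225),(328,222),(408,229)] if name=='top' else [(270,313),(302,269),(323,229),(354,188)]):
        print(p,hsv[p[1],p[0]])
lids(T,'top');lids(S,'side');h=cv2.cvtColor(T['img'],cv2.COLOR_RGB2HSV);print('table',h[260,200],h[250,290])
# initial estimates
for a,b in zip([(195,222),(264,225),(328,222),(408,229)],[(270,313),(302,269),(323,229),(354,188)]):
    print(atz(T,*a,116).round(),atz(S,*b,116).round())
for c,q in [('top',T),('side',S)]:
    im=q['img'][:,:,::-1]
    cr=im[190:320,160:440] if c=='top' else im[160:350,200:420]
    cv2.imwrite(f'pics/crop_{c}.png',cv2.resize(cr,None,fx=2.8,fy=2.8,interpolation=cv2.INTER_CUBIC))
```

```text
base [295.23036433 438.12263645] [469.28250369 328.3757192 ]
tcp [  8.06871108 376.13037592] [332.24879268 496.09644146]
x [298.06630863 243.73784441] [324.13204028 262.91923999]
y [186.9152434  242.62981806] [278.1778992  339.88618419]
(195, 222) [ 17 123 207]
(264, 225) [ 17 123 211]
(328, 222) [ 17 125 204]
(408, 229) [ 17 121 210]
(270, 313) [ 21 102 244]
(302, 269) [ 21 104 243]
(323, 229) [ 21 103 244]
(354, 188) [ 22 100 247]
table [ 17 145 208] [ 16 143 202]
[532. 253. 116.] [530. 275. 116.]
[527.  82. 116.] [519. 109. 116.]
[536. -77. 116.] [530. -49. 116.]
[ 520. -277.  116.] [ 515. -248.  116.]
```

View pics/crop_top.png

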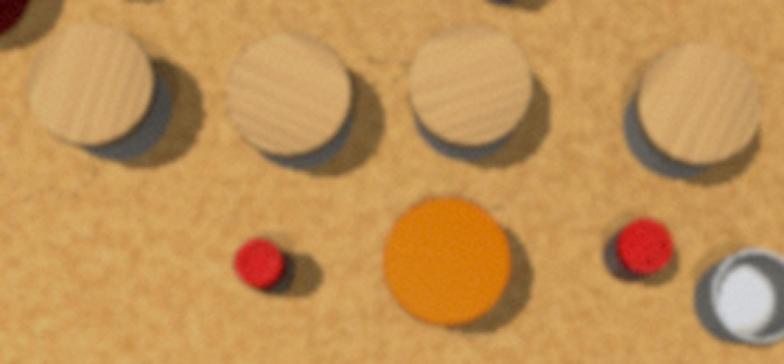

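View pics/crop_side.png

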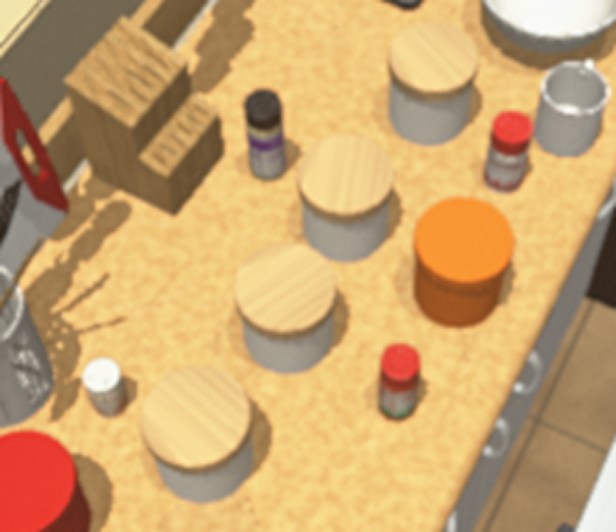

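```bash
cat > tri.py <<'E'
from h import *
def tri(T,S,a,b):
    c1,w1=ray(T,*a);c2,w2=ray(S,*b)
    A=np.stack([w1,-w2],1);s=np.linalg.lstsq(A,c2-c1,rcond=None)[0]
    p,q=c1+s[0]*w1,c2+s[1]*w2
    return (p+q)/2,np.linalg.norm(p-q)
E
python3 - <<'E'
from tri import *
T=cam('top');S=cam('side')
tp=[(91,83),(290,94),(470,85),(699,102)];sp=[(196,413),(285,287),(346,173),(432,55)]
for a,b in zip(tp,sp):
    a=np.array(a)/2.8+(160,190);b=np.array(b)/2.8+(200,160)
    print(tri(T,S,a,b),atz(T,*a,116).round(),atz(S,*b,116).round())
# draw rim circles by top estimate
pts=[atz(T,*(np.array(a)/2.8+(160,190)),116) for a in tp]
for c,q in [('top',T),('side',S)]:
    im=cv2.resize(q['img'][:,:,::-1].copy(),None,fx=2.8,fy=2.8,interpolation=cv2.INTER_CUBIC)
    for p in pts:
        P=np.array([proj(q,p+56*np.array([np.cos(t),np.sin(t),0])) for t in np.linspace(0,6.28,60)])*2.8
        cv2.polylines(im,[P.astype(int)],True,(255,0,0),1)
    o=(190,320,160,440) if c=='top' else (160,350,200,420)
    o=[int(k*2.8) for k in o]
    cv2.imwrite(f'pics/ov_{c}.png',im[o[0]:o[1],o[2]:o[3]])
E
```

```text
(array([539.33153072, 260.0272692 , 113.76991333]), np.float64(1.1998328420147955)) [538. 259. 116.] [539. 261. 116.]
(array([533.1837104 ,  84.45468631, 105.32523729]), np.float64(1.3685861000873694)) [530.  83. 116.] [531.  90. 116.]
(array([541.39432494, -76.42197137, 114.02305143]), np.float64(1.4955284509181144)) [540. -76. 116.] [542. -75. 116.]
(array([ 528.01912595, -280.8733163 ,  116.81703339]), np.float64(2.35025846520422)) [ 527. -281.  116.] [ 529. -281.  116.]
```

View pics/ov_side.png

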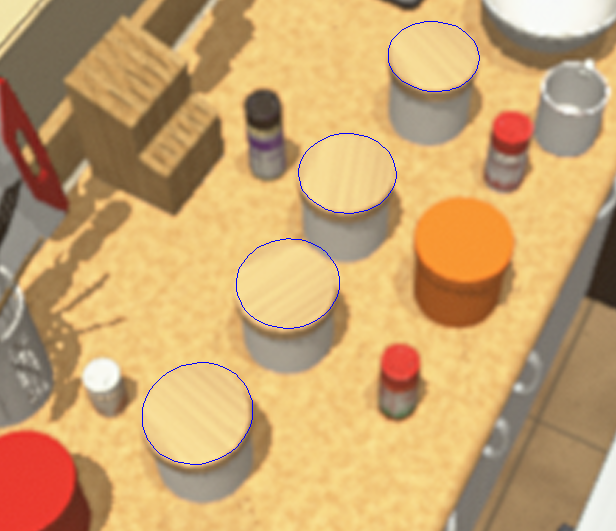

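View pics/ov_top.png

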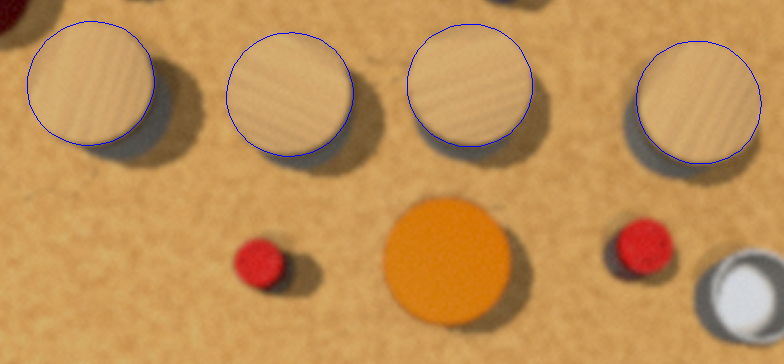

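```bash
cat > go.py <<'E'
import sys,numpy as np
from bench import arm
from scipy.spatial.transform import Rotation as Ro
def main():
    s=arm.read_state(); R=Ro.from_quat(s['ee_rot']).as_matrix()
    print('t',round(s['clock'],2),'p',s['position'].round(2),'F',s['contact_force'].round(2),'w',round(s['gripper_width'],1),'j',s['joints'].round(2))
    print('tool x,y,z in world',R.T.round(3).tolist())
    a=list(map(float,sys.argv[1:]))
    for i in range(0,len(a),3):
        print(a[i:i+3],'-> d(m)',(R.T@(np.array(a[i:i+3])-s['position'])/1000).round(4))
main()
E
python3 go.py 500 259 215 500 259 150
```

```text
t 0.4 p [172.54 600.6  231.15] F [-0.1  -0.05  0.1 ] w 85.3 j [ 1.55  0.38  0.01 -0.   -1.19 -0.26]
tool x,y,z in world [[-0.0, -0.0, -1.0], [-0.276, -0.961, 0.0], [-0.961, 0.276, -0.0]]
[500.0, 259.0, 215.0] -> d(m) [ 0.0162  0.2379 -0.4091]
[500.0, 259.0, 150.0] -> d(m) [ 0.0812  0.2379 -0.4091]
```

Emit:
arm_command:
  rows:
    - {"dx":0.0,"dy":0.025,"dz":-0.043,"gripper":1}
    - {"dx":0.003,"dy":0.05,"dz":-0.086,"gripper":1}
    - {"dx":0.006,"dy":0.075,"dz":-0.128,"gripper":1}
    - {"dx":0.009,"dy":0.1,"dz":-0.171,"gripper":1}
    - {"dx":0.012,"dy":0.125,"dz":-0.214,"gripper":1}
    - {"dx":0.014,"dy":0.15,"dz":-0.257,"gripper":1}
    - {"dx":0.016,"dy":0.174,"dz":-0.3,"gripper":1}
    - {"dx":0.016,"dy":0.2,"dz":-0.343,"gripper":1}

```text
validation failed for argument at $.ro...
```

```bash
python3 go.py 498 259 150 498 259 128
```

```text
t 0.4 p [172.54 600.6  231.15] F [-0.1  -0.05  0.1 ] w 85.3 j [ 1.55  0.38  0.01 -0.   -1.19 -0.26]
tool x,y,z in world [[-0.0, -0.0, -1.0], [-0.276, -0.961, 0.0], [-0.961, 0.276, -0.0]]
[498.0, 259.0, 150.0] -> d(m) [ 0.0812  0.2384 -0.4071]
[498.0, 259.0, 128.0] -> d(m) [ 0.1032  0.2384 -0.4071]
```

Emit:
arm_command:
  rows:
    - {"dx":0.0,"dy":0.025,"dz":-0.043,"wx":0,"wy":0,"wz":0,"gripper":1}
    - {"dx":0.003,"dy":0.05,"dz":-0.086,"wx":0,"wy":0,"wz":0,"gripper":1}
    - {"dx":0.006,"dy":0.075,"dz":-0.128,"wx":0,"wy":0,"wz":0,"gripper":1}
    - {"dx":0.009,"dy":0.1,"dz":-0.171,"wx":0,"wy":0,"wz":0,"gripper":1}
    - {"dx":0.012,"dy":0.125,"dz":-0.214,"wx":0,"wy":0,"wz":0,"gripper":1}
    - {"dx":0.014,"dy":0.15,"dz":-0.257,"wx":0,"wy":0,"wz":0,"gripper":1}
    - {"dx":0.016,"dy":0.174,"dz":-0.3,"wx":0,"wy":0,"wz":0,"gripper":1}
    - {"dx":0.016,"dy":0.2,"dz":-0.343,"wx":0,"wy":0,"wz":0,"gripper":1}

```text
clock: 1.2
position: [447.9, 312.3, 215.3]
ee_rot: [0.7, -0.098, -0.7, -0.098]
contact_force: [0.7, 0.2, 0.1]
gripper_width: -0.2
```

```bash
python3 go.py 498 259 150 498 259 128
```

```text
t 1.2 p [447.87 312.26 215.27] F [0.73 0.2  0.07] w -0.2 j [ 0.91  0.26 -0.21  0.   -1.1   0.39]
tool x,y,z in world [[0.0, -0.0, -1.0], [-0.276, -0.961, 0.0], [-0.961, 0.276, -0.0]]
[498.0, 259.0, 150.0] -> d(m) [ 0.0653  0.0374 -0.0629]
[498.0, 259.0, 128.0] -> d(m) [ 0.0873  0.0374 -0.0629]
```

Emit:
arm_command:
  rows:
    - {"dx":0.015,"dy":0.019,"dz":-0.031,"wx":0,"wy":0,"wz":0,"gripper":1}
    - {"dx":0.03,"dy":0.037,"dz":-0.063,"wx":0,"wy":0,"wz":0,"gripper":1}
    - {"dx":0.055,"dy":0.037,"dz":-0.063,"wx":0,"wy":0,"wz":0,"gripper":1}
    - {"dx":0.075,"dy":0.037,"dz":-0.063,"wx":0,"wy":0,"wz":0,"gripper":1}
    - {"dx":0.087,"dy":0.037,"dz":-0.063,"wx":0,"wy":0,"wz":0,"gripper":1}
    - {"dx":0.09,"dy":0.037,"dz":-0.063,"wx":0,"wy":0,"wz":0,"gripper":1}
    - {"dx":0.092,"dy":0.037,"dz":-0.063,"wx":0,"wy":0,"wz":0,"gripper":1}
    - {"dx":0.093,"dy":0.037,"dz":-0.063,"wx":0,"wy":0,"wz":0,"gripper":1}

```text
clock: 2.0
position: [498.6, 260.0, 123.2]
ee_rot: [0.701, -0.098, -0.7, -0.099]
contact_force: [0.0, 0.9, -0.4]
gripper_width: -0.0
```

```bash
python3 - <<'E'
from tri import *
for n in('top','side'):
    d=cam(n)
    im=d['img'][:,:,::-1]
    cv2.imwrite(f'pics/m_{n}.png',cv2.resize(im[150:350,130:450],None,fx=2.4,fy=2.4,interpolation=cv2.INTER_CUBIC))
E
python3 go.py
```

```text
t 2.1 p [498.48 259.89 123.11] F [ 0.63 -0.18  0.43] w 0.0 j [ 0.77  0.38 -0.3   0.   -0.89  0.52]
tool x,y,z in world [[0.001, 0.001, -1.0], [-0.275, -0.961, -0.001], [-0.961, 0.275, -0.001]]
```

View pics/m_side.png

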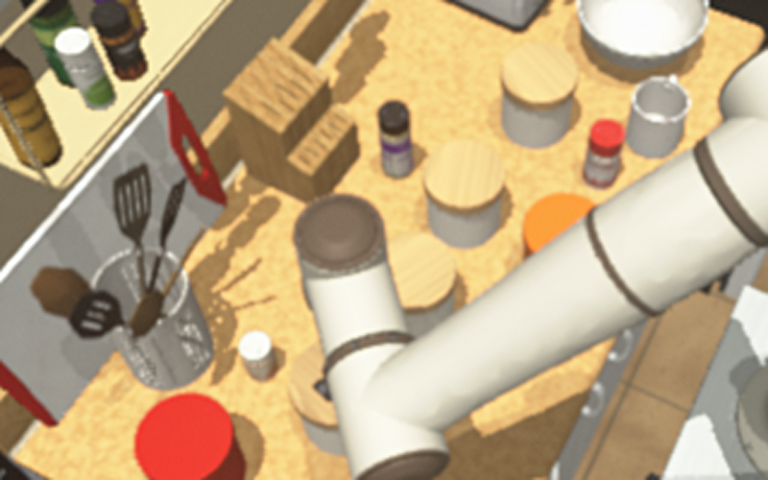

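The side view shows the gripper above lid 1, with the fingers at about (325,385) in the crop, and the arm clear of everything else. I'll probe downward now.

Emit:
arm_command:
  rows:
    - {"dx":0.001,"dy":0,"dz":0,"wx":0,"wy":0,"wz":0,"gripper":1}
    - {"dx":0.002,"dy":0,"dz":0,"wx":0,"wy":0,"wz":0,"gripper":1}
    - {"dx":0.003,"dy":0,"dz":0,"wx":0,"wy":0,"wz":0,"gripper":1}
    - {"dx":0.004,"dy":0,"dz":0,"wx":0,"wy":0,"wz":0,"gripper":1}
    - {"dx":0.004,"dy":0,"dz":0,"wx":0,"wy":0,"wz":0,"gripper":1}
    - {"dx":0.004,"dy":0,"dz":0,"wx":0,"wy":0,"wz":0,"gripper":1}
    - {"dx":0.004,"dy":0,"dz":0,"wx":0,"wy":0,"wz":0,"gripper":1}
    - {"dx":0.004,"dy":0,"dz":0,"wx":0,"wy":0,"wz":0,"gripper":1}

```text
clock: 2.9
position: [498.5, 259.9, 119.2]
ee_rot: [0.701, -0.098, -0.7, -0.099]
contact_force: [0.5, -0.3, 1.4]
gripper_width: -0.2
```

Emit:
arm_command:
  rows:
    - {"dx":0.0005,"dy":0,"dz":0,"wx":0,"wy":0,"wz":0,"gripper":1}
    - {"dx":0.001,"dy":0,"dz":0,"wx":0,"wy":0,"wz":0,"gripper":1}
    - {"dx":0.0015,"dy":0,"dz":0,"wx":0,"wy":0,"wz":0,"gripper":1}
    - {"dx":0.0015,"dy":0,"dz":0,"wx":0,"wy":0,"wz":0,"gripper":1}
    - {"dx":0.0015,"dy":0,"dz":0,"wx":0,"wy":0,"wz":0,"gripper":1}
    - {"dx":0.0015,"dy":0,"dz":0,"wx":0,"wy":0,"wz":0,"gripper":1}
    - {"dx":0.0015,"dy":0,"dz":0,"wx":0,"wy":0,"wz":0,"gripper":1}
    - {"dx":0.0015,"dy":0,"dz":0,"wx":0,"wy":0,"wz":0,"gripper":1}

```text
clock: 3.7
position: [498.5, 259.9, 117.7]
ee_rot: [0.701, -0.098, -0.7, -0.099]
contact_force: [-0.2, 0.2, -0.0]
gripper_width: -0.3
```

No contact yet.

Emit:
arm_command:
  rows:
    - {"dx":0.0005,"dy":0,"dz":0,"wx":0,"wy":0,"wz":0,"gripper":1}
    - {"dx":0.001,"dy":0,"dz":0,"wx":0,"wy":0,"wz":0,"gripper":1}
    - {"dx":0.0015,"dy":0,"dz":0,"wx":0,"wy":0,"wz":0,"gripper":1}
    - {"dx":0.002,"dy":0,"dz":0,"wx":0,"wy":0,"wz":0,"gripper":1}
    - {"dx":0.002,"dy":0,"dz":0,"wx":0,"wy":0,"wz":0,"gripper":1}
    - {"dx":0.002,"dy":0,"dz":0,"wx":0,"wy":0,"wz":0,"gripper":1}
    - {"dx":0.002,"dy":0,"dz":0,"wx":0,"wy":0,"wz":0,"gripper":1}
    - {"dx":0.002,"dy":0,"dz":0,"wx":0,"wy":0,"wz":0,"gripper":1}

```text
clock: 4.5
position: [498.5, 259.9, 116.2]
ee_rot: [0.701, -0.098, -0.7, -0.099]
contact_force: [-2.8, -0.6, 6.1]
gripper_width: -0.2
```

Emit:
arm_command:
  rows:
    - {"dx":0.0005,"dy":0,"dz":0,"wx":0,"wy":0,"wz":0,"gripper":1}
    - {"dx":0.001,"dy":0,"dz":0,"wx":0,"wy":0,"wz":0,"gripper":1}
    - {"dx":0.001,"dy":0,"dz":0,"wx":0,"wy":0,"wz":0,"gripper":1}
    - {"dx":0.001,"dy":0,"dz":0,"wx":0,"wy":0,"wz":0,"gripper":1}
    - {"dx":0.001,"dy":0,"dz":0,"wx":0,"wy":0,"wz":0,"gripper":1}
    - {"dx":0.001,"dy":0,"dz":0,"wx":0,"wy":0,"wz":0,"gripper":1}
    - {"dx":0.001,"dy":0,"dz":0,"wx":0,"wy":0,"wz":0,"gripper":1}
    - {"dx":0.001,"dy":0,"dz":0,"wx":0,"wy":0,"wz":0,"gripper":1}

```text
clock: 5.3
position: [498.5, 259.9, 116.2]
ee_rot: [0.701, -0.098, -0.7, -0.099]
contact_force: [-4.4, -0.5, 7.5]
gripper_width: 0.2
```

```bash
python3 go.py 498 259 190 491 85 190 491 85 124
```

```text
t 5.3 p [498.55 259.91 116.19] F [-4.35 -0.54  7.46] w 0.2 j [ 0.77  0.39 -0.31  0.   -0.87  0.52]
tool x,y,z in world [[0.002, 0.001, -1.0], [-0.275, -0.962, -0.002], [-0.962, 0.275, -0.002]]
[498.0, 259.0, 190.0] -> d(m) [-0.0738  0.0009  0.0001]
[491.0, 85.0, 190.0] -> d(m) [-0.074   0.1701 -0.0409]
[491.0, 85.0, 124.0] -> d(m) [-0.008   0.1702 -0.0408]
```

Lid 1 is rigid: z stayed at 116.2 as the force rose to 7.5 N. Next is lid 2.

Emit:
arm_command:
  rows:
    - {"dx":-0.03,"dy":0,"dz":0,"wx":0,"wy":0,"wz":0,"gripper":1}
    - {"dx":-0.03,"dy":0.042,"dz":-0.01,"wx":0,"wy":0,"wz":0,"gripper":1}
    - {"dx":-0.03,"dy":0.085,"dz":-0.02,"wx":0,"wy":0,"wz":0,"gripper":1}
    - {"dx":-0.03,"dy":0.128,"dz":-0.031,"wx":0,"wy":0,"wz":0,"gripper":1}
    - {"dx":-0.03,"dy":0.17,"dz":-0.041,"wx":0,"wy":0,"wz":0,"gripper":1}
    - {"dx":-0.02,"dy":0.17,"dz":-0.041,"wx":0,"wy":0,"wz":0,"gripper":1}
    - {"dx":-0.01,"dy":0.17,"dz":-0.041,"wx":0,"wy":0,"wz":0,"gripper":1}
    - {"dx":-0.006,"dy":0.17,"dz":-0.041,"wx":0,"wy":0,"wz":0,"gripper":1}

```text
clock: 6.1
position: [490.8, 85.4, 120.5]
ee_rot: [0.7, -0.098, -0.7, -0.098]
contact_force: [0.2, -0.5, 0.2]
gripper_width: 0.2
```

```bash
python3 go.py 491 85 120
```

```text
t 6.1 p [490.79  85.41 120.49] F [ 0.22 -0.5   0.16] w 0.2 j [ 0.5   0.29 -0.45 -0.   -0.83  0.79]
tool x,y,z in world [[0.0, 0.001, -1.0], [-0.275, -0.962, -0.001], [-0.962, 0.275, -0.0]]
[491.0, 85.0, 120.0] -> d(m) [ 0.0005  0.0003 -0.0003]
```

Emit:
arm_command:
  rows:
    - {"dx":0.0005,"dy":0,"dz":0,"wx":0,"wy":0,"wz":0,"gripper":1}
    - {"dx":0.001,"dy":0,"dz":0,"wx":0,"wy":0,"wz":0,"gripper":1}
    - {"dx":0.0015,"dy":0,"dz":0,"wx":0,"wy":0,"wz":0,"gripper":1}
    - {"dx":0.002,"dy":0,"dz":0,"wx":0,"wy":0,"wz":0,"gripper":1}
    - {"dx":0.002,"dy":0,"dz":0,"wx":0,"wy":0,"wz":0,"gripper":1}
    - {"dx":0.002,"dy":0,"dz":0,"wx":0,"wy":0,"wz":0,"gripper":1}
    - {"dx":0.002,"dy":0,"dz":0,"wx":0,"wy":0,"wz":0,"gripper":1}
    - {"dx":0.002,"dy":0,"dz":0,"wx":0,"wy":0,"wz":0,"gripper":1}

```text
clock: 6.9
position: [490.9, 85.4, 118.6]
ee_rot: [0.7, -0.098, -0.7, -0.098]
contact_force: [0.8, -0.5, 0.3]
gripper_width: -0.2
```

Emit:
arm_command:
  rows:
    - {"dx":0.0005,"dy":0,"dz":0,"wx":0,"wy":0,"wz":0,"gripper":1}
    - {"dx":0.001,"dy":0,"dz":0,"wx":0,"wy":0,"wz":0,"gripper":1}
    - {"dx":0.0015,"dy":0,"dz":0,"wx":0,"wy":0,"wz":0,"gripper":1}
    - {"dx":0.0015,"dy":0,"dz":0,"wx":0,"wy":0,"wz":0,"gripper":1}
    - {"dx":0.0015,"dy":0,"dz":0,"wx":0,"wy":0,"wz":0,"gripper":1}
    - {"dx":0.0015,"dy":0,"dz":0,"wx":0,"wy":0,"wz":0,"gripper":1}
    - {"dx":0.0015,"dy":0,"dz":0,"wx":0,"wy":0,"wz":0,"gripper":1}
    - {"dx":0.0015,"dy":0,"dz":0,"wx":0,"wy":0,"wz":0,"gripper":1}

```text
clock: 7.7
position: [490.8, 85.4, 117.1]
ee_rot: [0.7, -0.098, -0.7, -0.098]
contact_force: [0.7, -0.7, 0.7]
gripper_width: -0.2
```

Emit:
arm_command:
  rows:
    - {"dx":0.0005,"dy":0,"dz":0,"wx":0,"wy":0,"wz":0,"gripper":1}
    - {"dx":0.001,"dy":0,"dz":0,"wx":0,"wy":0,"wz":0,"gripper":1}
    - {"dx":0.0015,"dy":0,"dz":0,"wx":0,"wy":0,"wz":0,"gripper":1}
    - {"dx":0.002,"dy":0,"dz":0,"wx":0,"wy":0,"wz":0,"gripper":1}
    - {"dx":0.002,"dy":0,"dz":0,"wx":0,"wy":0,"wz":0,"gripper":1}
    - {"dx":0.002,"dy":0,"dz":0,"wx":0,"wy":0,"wz":0,"gripper":1}
    - {"dx":0.002,"dy":0,"dz":0,"wx":0,"wy":0,"wz":0,"gripper":1}
    - {"dx":0.002,"dy":0,"dz":0,"wx":0,"wy":0,"wz":0,"gripper":1}

```text
clock: 8.5
position: [490.9, 85.4, 115.2]
ee_rot: [0.7, -0.098, -0.7, -0.098]
contact_force: [0.2, 0.0, -0.1]
gripper_width: -0.2
```

Emit:
arm_command:
  rows:
    - {"dx":0.0005,"dy":0,"dz":0,"wx":0,"wy":0,"wz":0,"gripper":1}
    - {"dx":0.001,"dy":0,"dz":0,"wx":0,"wy":0,"wz":0,"gripper":1}
    - {"dx":0.0015,"dy":0,"dz":0,"wx":0,"wy":0,"wz":0,"gripper":1}
    - {"dx":0.002,"dy":0,"dz":0,"wx":0,"wy":0,"wz":0,"gripper":1}
    - {"dx":0.002,"dy":0,"dz":0,"wx":0,"wy":0,"wz":0,"gripper":1}
    - {"dx":0.002,"dy":0,"dz":0,"wx":0,"wy":0,"wz":0,"gripper":1}
    - {"dx":0.002,"dy":0,"dz":0,"wx":0,"wy":0,"wz":0,"gripper":1}
    - {"dx":0.002,"dy":0,"dz":0,"wx":0,"wy":0,"wz":0,"gripper":1}

```text
clock: 9.3
position: [490.9, 85.4, 113.2]
ee_rot: [0.7, -0.098, -0.7, -0.098]
contact_force: [-0.5, 0.0, 0.2]
gripper_width: -0.2
```

Emit:
arm_command:
  rows:
    - {"dx":0.0005,"dy":0,"dz":0,"wx":0,"wy":0,"wz":0,"gripper":1}
    - {"dx":0.001,"dy":0,"dz":0,"wx":0,"wy":0,"wz":0,"gripper":1}
    - {"dx":0.0015,"dy":0,"dz":0,"wx":0,"wy":0,"wz":0,"gripper":1}
    - {"dx":0.002,"dy":0,"dz":0,"wx":0,"wy":0,"wz":0,"gripper":1}
    - {"dx":0.002,"dy":0,"dz":0,"wx":0,"wy":0,"wz":0,"gripper":1}
    - {"dx":0.002,"dy":0,"dz":0,"wx":0,"wy":0,"wz":0,"gripper":1}
    - {"dx":0.002,"dy":0,"dz":0,"wx":0,"wy":0,"wz":0,"gripper":1}
    - {"dx":0.002,"dy":0,"dz":0,"wx":0,"wy":0,"wz":0,"gripper":1}

```text
clock: 10.1
position: [491.0, 85.4, 111.2]
ee_rot: [0.701, -0.098, -0.7, -0.098]
contact_force: [0.3, -0.2, 1.2]
gripper_width: 0.1
```

Emit:
arm_command:
  rows:
    - {"dx":0.0003,"dy":0,"dz":0,"wx":0,"wy":0,"wz":0,"gripper":1}
    - {"dx":0.0006,"dy":0,"dz":0,"wx":0,"wy":0,"wz":0,"gripper":1}
    - {"dx":0.001,"dy":0,"dz":0,"wx":0,"wy":0,"wz":0,"gripper":1}
    - {"dx":0.001,"dy":0,"dz":0,"wx":0,"wy":0,"wz":0,"gripper":1}
    - {"dx":0.001,"dy":0,"dz":0,"wx":0,"wy":0,"wz":0,"gripper":1}
    - {"dx":0.001,"dy":0,"dz":0,"wx":0,"wy":0,"wz":0,"gripper":1}
    - {"dx":0.001,"dy":0,"dz":0,"wx":0,"wy":0,"wz":0,"gripper":1}
    - {"dx":0.001,"dy":0,"dz":0,"wx":0,"wy":0,"wz":0,"gripper":1}

```text
clock: 10.9
position: [491.0, 85.5, 110.3]
ee_rot: [0.701, -0.098, -0.7, -0.098]
contact_force: [0.8, 0.2, 0.8]
gripper_width: 0.3
```

```bash
python3 go.py 501 -76 124
```

```text
t 10.9 p [491.02  85.47 110.25] F [0.78 0.15 0.76] w 0.3 j [ 0.5   0.3  -0.46 -0.   -0.8   0.79]
tool x,y,z in world [[0.001, 0.001, -1.0], [-0.275, -0.962, -0.001], [-0.962, 0.275, -0.001]]
[501.0, -76.0, 124.0] -> d(m) [-0.0139  0.1525 -0.054 ]
```

Emit:
arm_command:
  rows:
    - {"dx":0.0005,"dy":0,"dz":0,"wx":0,"wy":0,"wz":0,"gripper":1}
    - {"dx":0.001,"dy":0,"dz":0,"wx":0,"wy":0,"wz":0,"gripper":1}
    - {"dx":0.0015,"dy":0,"dz":0,"wx":0,"wy":0,"wz":0,"gripper":1}
    - {"dx":0.0015,"dy":0,"dz":0,"wx":0,"wy":0,"wz":0,"gripper":1}
    - {"dx":0.0015,"dy":0,"dz":0,"wx":0,"wy":0,"wz":0,"gripper":1}
    - {"dx":0.0015,"dy":0,"dz":0,"wx":0,"wy":0,"wz":0,"gripper":1}
    - {"dx":0.0015,"dy":0,"dz":0,"wx":0,"wy":0,"wz":0,"gripper":1}
    - {"dx":0.0015,"dy":0,"dz":0,"wx":0,"wy":0,"wz":0,"gripper":1}

```text
clock: 11.7
position: [491.1, 85.5, 108.8]
ee_rot: [0.701, -0.098, -0.7, -0.098]
contact_force: [0.2, 0.0, 2.1]
gripper_width: -0.3
```

```bash
python3 - <<'E'
from tri import *
d=cam('side');im=d['img'][:,:,::-1]
cv2.imwrite('pics/m2_side.png',cv2.resize(im[200:350,220:400],None,fx=4,fy=4,interpolation=cv2.INTER_CUBIC))
print(proj(d,arm.read_state()['position']),proj(d,[531,85,114]))
E
python3 go.py
```

```text
[313.95355488 267.81929876] [302.43121427 261.57775992]
t 11.75 p [491.1  85.5 108.8] F [0.5  0.03 0.98] w 0.0 j [ 0.5   0.3  -0.47 -0.   -0.8   0.79]
tool x,y,z in world [[0.001, 0.001, -1.0], [-0.275, -0.962, -0.001], [-0.962, 0.275, -0.001]]
```

View pics/m2_side.png

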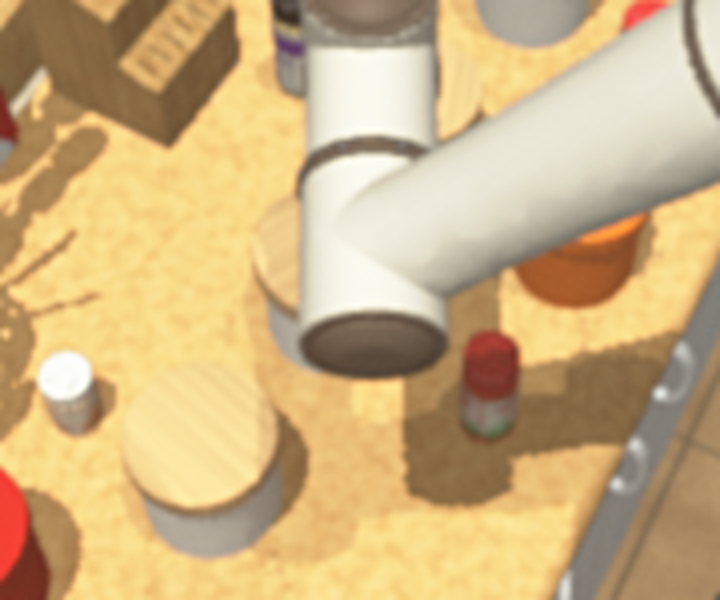

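The arm hides the fingertip in this view. The force is only 1–2 N and rises slowly with depth, so this may be a soft rock. I'll press another 1.5 mm.

Emit:
arm_command:
  rows:
    - {"dx":0.0005,"dy":0,"dz":0,"wx":0,"wy":0,"wz":0,"gripper":1}
    - {"dx":0.001,"dy":0,"dz":0,"wx":0,"wy":0,"wz":0,"gripper":1}
    - {"dx":0.0015,"dy":0,"dz":0,"wx":0,"wy":0,"wz":0,"gripper":1}
    - {"dx":0.0015,"dy":0,"dz":0,"wx":0,"wy":0,"wz":0,"gripper":1}
    - {"dx":0.0015,"dy":0,"dz":0,"wx":0,"wy":0,"wz":0,"gripper":1}
    - {"dx":0.0015,"dy":0,"dz":0,"wx":0,"wy":0,"wz":0,"gripper":1}
    - {"dx":0.0015,"dy":0,"dz":0,"wx":0,"wy":0,"wz":0,"gripper":1}
    - {"dx":0.0015,"dy":0,"dz":0,"wx":0,"wy":0,"wz":0,"gripper":1}

```text
clock: 12.55
position: [491.3, 85.5, 108.1]
ee_rot: [0.701, -0.097, -0.7, -0.098]
contact_force: [-1.4, -0.0, 6.7]
gripper_width: -0.1
```

At 108.1 mm the force jumps to 6.7 N, after about 4 mm of soft travel from a first touch near 112. That is below any level lid top (112–120), so lid 2 rocks. I'll lift, move to its middle, and check that it has sprung back to about 112.

```bash
python3 go.py 531.5 84.5 115
```

```text
t 12.55 p [491.27  85.55 108.07] F [-1.36 -0.04  6.72] w -0.1 j [ 0.5   0.3  -0.47  0.   -0.8   0.79]
tool x,y,z in world [[0.002, 0.001, -1.0], [-0.274, -0.962, -0.001], [-0.962, 0.274, -0.002]]
[531.5, 84.5, 115.0] -> d(m) [-0.0069 -0.01   -0.039 ]
```

Emit:
arm_command:
  rows:
    - {"dx":-0.01,"dy":0,"dz":0,"wx":0,"wy":0,"wz":0,"gripper":1}
    - {"dx":-0.02,"dy":0,"dz":0,"wx":0,"wy":0,"wz":0,"gripper":1}
    - {"dx":-0.02,"dy":-0.005,"dz":-0.02,"wx":0,"wy":0,"wz":0,"gripper":1}
    - {"dx":-0.02,"dy":-0.01,"dz":-0.039,"wx":0,"wy":0,"wz":0,"gripper":1}
    - {"dx":-0.014,"dy":-0.01,"dz":-0.039,"wx":0,"wy":0,"wz":0,"gripper":1}
    - {"dx":-0.009,"dy":-0.01,"dz":-0.039,"wx":0,"wy":0,"wz":0,"gripper":1}
    - {"dx":-0.006,"dy":-0.01,"dz":-0.039,"wx":0,"wy":0,"wz":0,"gripper":1}
    - {"dx":-0.006,"dy":-0.01,"dz":-0.039,"wx":0,"wy":0,"wz":0,"gripper":1}

```text
clock: 13.35
position: [530.5, 84.2, 113.7]
ee_rot: [0.7, -0.098, -0.7, -0.098]
contact_force: [0.1, 0.2, -0.3]
gripper_width: 0.2
```

Emit:
arm_command:
  rows:
    - {"dx":0.0003,"dy":0,"dz":0,"wx":0,"wy":0,"wz":0,"gripper":1}
    - {"dx":0.0006,"dy":0,"dz":0,"wx":0,"wy":0,"wz":0,"gripper":1}
    - {"dx":0.001,"dy":0,"dz":0,"wx":0,"wy":0,"wz":0,"gripper":1}
    - {"dx":0.001,"dy":0,"dz":0,"wx":0,"wy":0,"wz":0,"gripper":1}
    - {"dx":0.001,"dy":0,"dz":0,"wx":0,"wy":0,"wz":0,"gripper":1}
    - {"dx":0.001,"dy":0,"dz":0,"wx":0,"wy":0,"wz":0,"gripper":1}
    - {"dx":0.001,"dy":0,"dz":0,"wx":0,"wy":0,"wz":0,"gripper":1}
    - {"dx":0.001,"dy":0,"dz":0,"wx":0,"wy":0,"wz":0,"gripper":1}

```text
clock: 14.15
position: [530.1, 84.3, 113.2]
ee_rot: [-0.7, 0.098, 0.7, 0.098]
contact_force: [-3.1, 1.2, 5.8]
gripper_width: 0.1
```

The middle makes contact at 113.2 mm, against an edge that sank to 108.1, so lid 2 is confirmed as the rocker. I'll press its middle down.

Emit:
arm_command:
  rows:
    - {"dx":0.0005,"dy":0,"dz":0,"wx":0,"wy":0,"wz":0,"gripper":1}
    - {"dx":0.001,"dy":0,"dz":0,"wx":0,"wy":0,"wz":0,"gripper":1}
    - {"dx":0.0015,"dy":0,"dz":0,"wx":0,"wy":0,"wz":0,"gripper":1}
    - {"dx":0.002,"dy":0,"dz":0,"wx":0,"wy":0,"wz":0,"gripper":1}
    - {"dx":0.0025,"dy":0,"dz":0,"wx":0,"wy":0,"wz":0,"gripper":1}
    - {"dx":0.003,"dy":0,"dz":0,"wx":0,"wy":0,"wz":0,"gripper":1}
    - {"dx":0.003,"dy":0,"dz":0,"wx":0,"wy":0,"wz":0,"gripper":1}
    - {"dx":0.003,"dy":0,"dz":0,"wx":0,"wy":0,"wz":0,"gripper":1}

```text
clock: 14.95
position: [530.1, 84.3, 111.0]
ee_rot: [0.7, -0.098, -0.7, -0.098]
contact_force: [-3.7, 0.9, 7.0]
gripper_width: -0.1
```

Emit:
arm_command:
  rows:
    - {"dx":0.0005,"dy":0,"dz":0,"wx":0,"wy":0,"wz":0,"gripper":1}
    - {"dx":0.001,"dy":0,"dz":0,"wx":0,"wy":0,"wz":0,"gripper":1}
    - {"dx":0.0015,"dy":0,"dz":0,"wx":0,"wy":0,"wz":0,"gripper":1}
    - {"dx":0.002,"dy":0,"dz":0,"wx":0,"wy":0,"wz":0,"gripper":1}
    - {"dx":0.0025,"dy":0,"dz":0,"wx":0,"wy":0,"wz":0,"gripper":1}
    - {"dx":0.003,"dy":0,"dz":0,"wx":0,"wy":0,"wz":0,"gripper":1}
    - {"dx":0.003,"dy":0,"dz":0,"wx":0,"wy":0,"wz":0,"gripper":1}
    - {"dx":0.003,"dy":0,"dz":0,"wx":0,"wy":0,"wz":0,"gripper":1}

```text
clock: 15.75
position: [530.1, 84.2, 108.7]
ee_rot: [0.7, -0.098, -0.7, -0.098]
contact_force: [-3.6, 0.7, 6.2]
gripper_width: -0.1
```

It is sliding down as described.

Emit:
arm_command:
  rows:
    - {"dx":0.0005,"dy":0,"dz":0,"wx":0,"wy":0,"wz":0,"gripper":1}
    - {"dx":0.001,"dy":0,"dz":0,"wx":0,"wy":0,"wz":0,"gripper":1}
    - {"dx":0.0015,"dy":0,"dz":0,"wx":0,"wy":0,"wz":0,"gripper":1}
    - {"dx":0.002,"dy":0,"dz":0,"wx":0,"wy":0,"wz":0,"gripper":1}
    - {"dx":0.0025,"dy":0,"dz":0,"wx":0,"wy":0,"wz":0,"gripper":1}
    - {"dx":0.003,"dy":0,"dz":0,"wx":0,"wy":0,"wz":0,"gripper":1}
    - {"dx":0.003,"dy":0,"dz":0,"wx":0,"wy":0,"wz":0,"gripper":1}
    - {"dx":0.003,"dy":0,"dz":0,"wx":0,"wy":0,"wz":0,"gripper":1}

```text
clock: 16.55
position: [530.2, 84.3, 107.2]
ee_rot: [0.701, -0.097, -0.7, -0.097]
contact_force: [-4.6, 0.0, 12.0]
gripper_width: -0.2
```

Emit:
arm_command:
  rows:
    - {"dx":0.0005,"dy":0,"dz":0,"wx":0,"wy":0,"wz":0,"gripper":1}
    - {"dx":0.001,"dy":0,"dz":0,"wx":0,"wy":0,"wz":0,"gripper":1}
    - {"dx":0.0015,"dy":0,"dz":0,"wx":0,"wy":0,"wz":0,"gripper":1}
    - {"dx":0.002,"dy":0,"dz":0,"wx":0,"wy":0,"wz":0,"gripper":1}
    - {"dx":0.002,"dy":0,"dz":0,"wx":0,"wy":0,"wz":0,"gripper":1}
    - {"dx":0.002,"dy":0,"dz":0,"wx":0,"wy":0,"wz":0,"gripper":1}
    - {"dx":0.002,"dy":0,"dz":0,"wx":0,"wy":0,"wz":0,"gripper":1}
    - {"dx":0.002,"dy":0,"dz":0,"wx":0,"wy":0,"wz":0,"gripper":1}

```text
clock: 17.35
position: [530.3, 84.3, 107.1]
ee_rot: [0.701, -0.097, -0.7, -0.097]
contact_force: [-5.9, 1.2, 14.1]
gripper_width: -0.0
```

Hard stop at 107.1 mm, 6.1 mm below the first touch. I'll give it one firmer push to be sure.

Emit:
arm_command:
  rows:
    - {"dx":0.001,"dy":0,"dz":0,"wx":0,"wy":0,"wz":0,"gripper":1}
    - {"dx":0.002,"dy":0,"dz":0,"wx":0,"wy":0,"wz":0,"gripper":1}
    - {"dx":0.003,"dy":0,"dz":0,"wx":0,"wy":0,"wz":0,"gripper":1}
    - {"dx":0.004,"dy":0,"dz":0,"wx":0,"wy":0,"wz":0,"gripper":1}
    - {"dx":0.004,"dy":0,"dz":0,"wx":0,"wy":0,"wz":0,"gripper":1}
    - {"dx":0.004,"dy":0,"dz":0,"wx":0,"wy":0,"wz":0,"gripper":1}
    - {"dx":0.004,"dy":0,"dz":0,"wx":0,"wy":0,"wz":0,"gripper":1}
    - {"dx":0.004,"dy":0,"dz":0,"wx":0,"wy":0,"wz":0,"gripper":1}

```text
clock: 18.15
position: [530.3, 84.3, 106.9]
ee_rot: [0.702, -0.097, -0.699, -0.097]
contact_force: [-10.1, 1.9, 25.3]
gripper_width: -0.0
```

```bash
python3 go.py 491 85 120 491 85 109
```

```text
t 18.15 p [530.33  84.27 106.9 ] F [-10.06   1.94  25.31] w -0.0 j [ 0.46  0.36 -0.38  0.   -0.83  0.83]
tool x,y,z in world [[0.003, -0.001, -1.0], [-0.271, -0.963, -0.0], [-0.963, 0.271, -0.003]]
[491.0, 85.0, 120.0] -> d(m) [-0.0132  0.01    0.038 ]
[491.0, 85.0, 109.0] -> d(m) [-0.0022  0.01    0.0381]
```

It is seated, with z still at 106.9 under 25 N. I'll recheck the edge for rocking.

Emit:
arm_command:
  rows:
    - {"dx":-0.01,"dy":0,"dz":0,"wx":0,"wy":0,"wz":0,"gripper":1}
    - {"dx":-0.02,"dy":0,"dz":0,"wx":0,"wy":0,"wz":0,"gripper":1}
    - {"dx":-0.02,"dy":0.005,"dz":0.02,"wx":0,"wy":0,"wz":0,"gripper":1}
    - {"dx":-0.02,"dy":0.01,"dz":0.038,"wx":0,"wy":0,"wz":0,"gripper":1}
    - {"dx":-0.014,"dy":0.01,"dz":0.038,"wx":0,"wy":0,"wz":0,"gripper":1}
    - {"dx":-0.008,"dy":0.01,"dz":0.038,"wx":0,"wy":0,"wz":0,"gripper":1}
    - {"dx":-0.003,"dy":0.01,"dz":0.038,"wx":0,"wy":0,"wz":0,"gripper":1}
    - {"dx":-0.002,"dy":0.01,"dz":0.038,"wx":0,"wy":0,"wz":0,"gripper":1}

```text
clock: 18.95
position: [491.2, 84.8, 107.6]
ee_rot: [0.701, -0.097, -0.7, -0.096]
contact_force: [-0.4, -0.1, 0.4]
gripper_width: -0.2
```

Emit:
arm_command:
  rows:
    - {"dx":0.0005,"dy":0,"dz":0,"wx":0,"wy":0,"wz":0,"gripper":1}
    - {"dx":0.001,"dy":0,"dz":0,"wx":0,"wy":0,"wz":0,"gripper":1}
    - {"dx":0.0015,"dy":0,"dz":0,"wx":0,"wy":0,"wz":0,"gripper":1}
    - {"dx":0.002,"dy":0,"dz":0,"wx":0,"wy":0,"wz":0,"gripper":1}
    - {"dx":0.002,"dy":0,"dz":0,"wx":0,"wy":0,"wz":0,"gripper":1}
    - {"dx":0.002,"dy":0,"dz":0,"wx":0,"wy":0,"wz":0,"gripper":1}
    - {"dx":0.002,"dy":0,"dz":0,"wx":0,"wy":0,"wz":0,"gripper":1}
    - {"dx":0.002,"dy":0,"dz":0,"wx":0,"wy":0,"wz":0,"gripper":1}

```text
clock: 19.75
position: [491.5, 84.8, 106.9]
ee_rot: [0.701, -0.097, -0.7, -0.096]
contact_force: [-4.2, 0.6, 9.2]
gripper_width: -0.2
```

The edge is rigid now: 106.9 mm at 9 N, the same height as the middle. I'll retreat straight up and look.

Emit:
arm_command:
  rows:
    - {"dx":-0.02,"dy":0,"dz":0,"wx":0,"wy":0,"wz":0,"gripper":1}
    - {"dx":-0.05,"dy":0,"dz":0,"wx":0,"wy":0,"wz":0,"gripper":1}
    - {"dx":-0.09,"dy":0,"dz":0,"wx":0,"wy":0,"wz":0,"gripper":1}
    - {"dx":-0.12,"dy":0,"dz":0.02,"wx":0,"wy":0,"wz":0,"gripper":1}
    - {"dx":-0.13,"dy":0,"dz":0.05,"wx":0,"wy":0,"wz":0,"gripper":1}
    - {"dx":-0.13,"dy":0,"dz":0.08,"wx":0,"wy":0,"wz":0,"gripper":1}
    - {"dx":-0.13,"dy":0,"dz":0.1,"wx":0,"wy":0,"wz":0,"gripper":1}
    - {"dx":-0.13,"dy":0,"dz":0.1,"wx":0,"wy":0,"wz":0,"gripper":1}

```text
clock: 20.55
position: [393.6, 112.3, 237.2]
ee_rot: [0.702, -0.096, -0.7, -0.096]
contact_force: [-0.1, -0.6, 0.6]
gripper_width: -0.1
```

```bash
python3 - <<'E'
from tri import *
for n in('side','top'):
    d=cam(n);a=cv2.imread(f'pics/{n}0.png');im=d['img'][:,:,::-1]
    cv2.imwrite(f'pics/e_{n}.png',im)
E
python3 go.py
```

```text
t 20.65 p [395.5  112.42 237.14] F [ 0.16  0.1  -0.17] w 0.2 j [ 0.68  0.   -0.47  0.   -1.1   0.62]
tool x,y,z in world [[0.003, -0.001, -1.0], [-0.27, -0.963, 0.0], [-0.963, 0.27, -0.004]]
```

View pics/e_side.png

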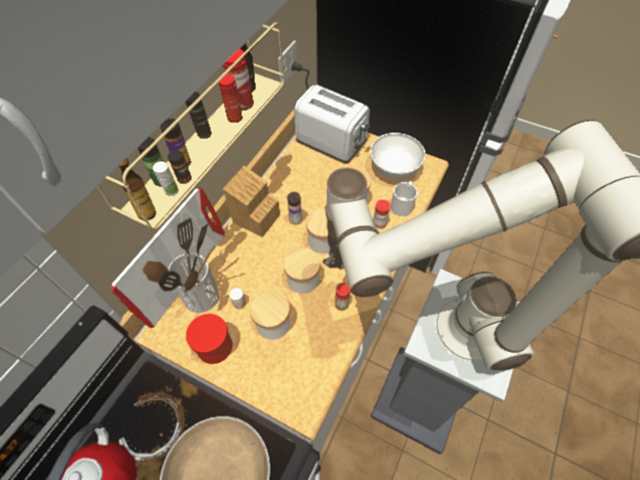

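View pics/e_top.png

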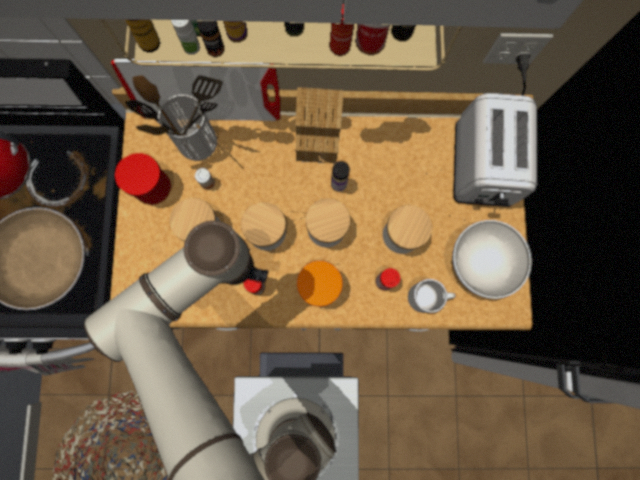

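The lid at side (302,269) and top (264,225) sits level. The jars, mug and bowl are at their original pixels. The gripper hangs free at z = 237, well above the red-cap jar.

```bash
python3 -c "
from bench import arm
print(arm.job_done())"
```

```text
the job is handed in; nothing more can be done
None
```

I found the loose lid and pressed it home, and the job is handed in at about 21 s. It was the second wooden lid from the left in the top view, near x 531, y 85 mm.

- **Lid 1 (far left):** the edge press was rigid. It stopped at z = 116.2 mm and did not move as the force rose to 7.5 N.
- **Lid 2, finding it:** the edge gave way softly to 108.1 mm. The lid then sprang back, and its middle made contact at 113.2 mm, so this was the one that rocks.
- **Lid 2, pressing it:** pressed in its middle, it slid down 6 mm to a hard stop at about 107 mm and held at 106.9 mm under 25 N.
- **Rock check afterwards:** the same edge spot was rigid, 106.9 mm at 9 N, level with the middle. I rechecked only that one side of the rim.
- **Not pressed:** lids 3 and 4, because the rocking lid was already found.

In the last pictures the jars, mug and bowl stand where they did. One jar is partly hidden by the gripper in the top view but shows in its place in the side view. The robot was touching nothing at hand-in.

While lid 2's edge was sinking the force reading was only 1–2 N, close to sensor noise. The identification therefore rests mainly on the heights.

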